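# Snug a settee frame in the bench clamp

### The job

Slide the little rosewood settee frame along the clamp's lower jaw until it sits square against the wooden end stop, then turn the clamp's T-bar clockwise (seen from above) until the pad meets the settee's end rail and nip it up by feel: snug, never crushed. Leave the other pieces on the desk where they are and let go of everything.

Things in the scene. Friction and masses are not known exactly. Their poses are not given: they have to be found in the camera images.
- clamp: Cast-iron bench clamp fixed to the desk, base 290 x 120 mm. Origin on the vertical screw axis at desk level; +x runs from its open end (robot side) to its column (x 48 to 85 mm, 50 mm wide), z up. The frame's arm and boss (44 mm across) over the jaw reach 202 mm above the desk, below the T-bar.
- lower_jaw: Lower jaw, fixed on the clamp: wooden board with a felt pad 90 mm wide on top, 30 mm above the desk, from x -185 mm to the end stop at x +10 mm. Its origin and axes are those of the clamp.
- stop (a point): Middle of the end stop's flat face (it looks to the clamp's -x): wooden block 70 mm wide, 30 to 62 mm above the desk. The upper jaw hangs above: a 44 mm square wooden foot with a 40 mm felt pad, centred on the screw axis, 10 mm nearer the robot. How far down the screw the foot is set differs each time (by up to 9 mm) and is not reported: where the pad meets the work must be felt or seen.
- handle (a joint): Turn of the T-bar, rad: grows clockwise from above; lowers bar and pad 3.2 mm per rad. Starts within 0.6 of 0; at 0 the bar lies along the clamp's y, bar_end on +y. Pad meets the rail after 2.2 to 6.3 rad. It stays where left. Free turning takes 0.35 N m; once the pad touches, about 0.15 N m more per rad. Snug: 0.46 to 0.66 N m, aim for 0.55 (half as hard again as free). Over 0.8 crushes.
- hub (a point): Centre of the T-bar's hub, on the screw axis; hub 28 mm across, 26 mm high; 250 mm above the desk at joint value 0, sinking with the screw. The bar is a level round rod 10 mm thick through this point, 52 mm to either side, with a 16 mm ball on each end. It can be pushed round by shut fingers held beside it, or gripped and regripped. Free turning takes about 7 N at 50 mm from the axis.
- bar_end (a point): Centre of the ball on one end of the T-bar, 52 mm from the hub; the other end mirrors it.
- settee: Loose rosewood settee frame, 140 mm long (x), 60 mm deep (y), 0.11 to 0.22 kg, standing on the lower jaw. Origin: centre of its underside; +x towards the column within 0.1 rad. Low back 85 mm high on +y, between the ends. It starts 20 to 40 mm short of the end stop; home, its origin is at x -60 mm in the clamp's frame. It slides with 1 to 3 N.
- far_rail (a point): Middle of the top of the settee's end rail nearest the column, 60 mm above its feet, rail 16 mm wide (x) and 60 mm long (y); the pad presses here once the settee is home.
- near_end (a point): Middle of the settee's flat upright end nearest the robot, 30 mm above its feet: the place to push. The end rail (50 to 60 mm above the feet), two legs (14 mm wide, 22 mm either side of the middle) and an apron between them (16 to 32 mm above the feet) are flush.
- highchair: Bystander: yellow painted miniature highchair, 42 mm wide, 96 mm high, origin under its centre. Stands beside the clamp.
- cabinet: Bystander: miniature curio cabinet with a glass front, 40 x 64 mm, 130 mm high, origin under its centre. Stands beside the clamp.
- sanding_stick: Bystander: flat aluminium sanding stick 150 x 20 x 8 mm lying on the desk beside the clamp, origin under its centre, long along x.

How it is judged:
On the way, in this order (a step that is already met when the one before it is completed fails the run):
1. the settee is pushed home, square against the end stop (x of far_rail in the frame of clamp above -0.003 m and y of far_rail in the frame of clamp between -0.014 and 0.014 m and angle between the x axis of settee and the x axis of clamp, either way round below 0.1 rad and angle between settee's own z axis and vertical below 0.06 rad), for 0.2 s.
2. the pad presses the settee on to the lower jaw (all of step 1 and contact force between settee and lower_jaw above 30 N), for 0.2 s.
At the end, for the whole second after the job is handed in: The settee stands on the lower jaw within 5 mm of the end stop, square to within 0.1 rad and within 14 mm of the middle, at rest, pressed on to the lower jaw by 30 to 100 N (all of step 2 and contact force between settee and lower_jaw below 100 N and linear speed of settee below 0.01 m/s); the robot touches nothing.
It fails at once if the settee is crushed: pressed on to the jaw with more than 150 N (contact force between settee and lower_jaw above 150 N).
It fails at once if the settee is tipped over (angle between settee's own z axis and vertical above 0.25 rad).
It fails at once if a bystander is moved by more than 15 mm (distance of any of highchair, cabinet, sanding_stick from where it was at the start of the episode above 0.015 m).
It also fails if it takes over 67 s, if anything falls off the work surface, if the arm or the gripper's body presses on something with over 40 N, if the wrist force passes 120 N, or if a joint passes its speed limit or range.

### The arm

A 6-joint arm with a two-finger parallel gripper is mounted at the origin on the work surface. World frame = base frame: x ahead of the robot, y to its left, z up, the work surface at z = 0. Lengths are in m, angles in rad, forces in N, time in s.
With the tool pointing down it reaches from about 0.35 to 0.975 m from the base axis. Payload 4.9 kg.
Tool frame: the origin (TCP) lies midway between the tips of the shut fingers; the grasp point (between the pads) lies behind it (manip.grasp_offset is the y of the grasp point in the tool frame, in m); y points along the fingers, z is the direction in which the jaws open and shut, and the axes are right-handed (so a half turn about y gives the same grasp; the last joint's range is limited). The gripper opens to 85 mm and grips with 20 to 120 N. Pads are 22 mm wide; open, the fingers measure 114 mm over their backs; the gripper's body (76 mm by 85 mm) begins 54 mm behind the grasp point. The pads swing forward as they close: fully open they stand 13 mm farther back than shut.
Start: joints at [1.14, 0.053, 1.613, -0, 1.476, -0.119], TCP at [0.192, 0.595, 0.231] pointing down, gripper open.
Joint ranges: [-3.01, 3.01], [-1.01, 2.22], [0.06, 2.58], [-1.02, 4.17], [0.09, 2.62], [-3.14, 3.14]. Speed limits (rad/s): [2.57, 2.57, 3.14, 3.14, 3.14, 3.14].

### API

Orientations are given as a unit quaternion [w, x, y, z].
In Python, from plant import manip gives the robot as it stands. The module is installed in compiled form; this text tells all that it offers.
- The arm moves only by the shell command python3 -m jog 'ROWS'. ROWS is a JSON object of lists of equal length, an entry for each row: "offset": the shift along the world's x, y, z in units of 50 mm (1.0 is 50 mm), a list of three; "angular": the turn, a rotation vector about the world's x, y, z in units of 6 degrees (1.0 is 6 degrees), a list of three; "jaw": the finger opening in mm, from 0 to 85.4. In form: {"offset": [[tx, ty, tz], ...], "angular": [[ax, ay, az], ...], "jaw": [jaw, ...]}. A call has 1 to 12 rows; each row shifts and turns the commanded pose from where the row before left it; what a row does not reach is not made up. A row lasts 1/10 s, in which the tool goes at most 50 mm and 8.59 degrees, less where a joint would pass 70% of its speed; a pose out of reach is approached as far as the arm can. A call is refused whole if a number of a shift passes 1 or a number of a turn 1, either way. A call with a gripper value outside its range is refused whole. The fingers move at their own pace and stop on an object; the grip force is fixed at half the most. Time passes only in rows, so rows that do not move let the fingers close. It gives the time, the measured TCP pose, the force and the opening at its end, in the units of the state.
- manip.state(): the state, without advancing time (a new reading comes with each control period).
- manip.grab_frame(name): name is "scene" or "top"; returns the picture (400x640x3 uint8, blue, green, red); there is no depth.
- manip.camera_model(name): a dict with "fx", "fy", "cx", "cy" (pixels), "rvec" (rotation vector, rad) and "tvec" (3), from world to camera coordinates, as OpenCV has them. Camera axes: x right, y down, z forward; pixel columns grow to the right and rows downward; lengths in m; the calibration is good to about 2 mm. A picture is of the moment at which its call begins. camera_model takes no time and is no camera call.
- manip.job_done(): hands the job in, once; it reports no verdict.
The state is a dict: "time": time; "joint_pos": joint angles; "joint_vel": joint speeds; "joint_efforts": joint torques, N m; "tool_pos": TCP position; "tool_rot": TCP orientation; "contact_force": force on the tool from outside, world axes, zero at the start; "ft_torque": the same for the moment, N m; "gripper_width": opening from 0.0 (shut) to 1.0 (fully open).
Only numpy, scipy, OpenCV 4.12 (cv2) and the standard library are available. Lean on these libraries where they do the work, as an engineer would, in place of code of your own. Each camera call takes 0.05 s, during which the arm holds its last target.

## Working session

There is one attempt and no reset: what is moved stays moved. The work goes in short steps, Python scripts to look and compute and a shell command to move; the robot and the scene stay as the last step left them, time stands still between calls to the robot, and variables do not carry over. Pictures are saved under pics/ and viewed, and the job is handed in when it is done.

```bash
mkdir -p pics; ls; python3 - <<'E'
from plant import manip
import cv2
for n in("scene","top"):
    cv2.imwrite(f"pics/{n}0.png",manip.grab_frame(n)); print(n,manip.camera_model(n))
print(manip.state(), manip.grasp_offset)
E
```

```text
pics
scene {'fx': 487.5959623036446, 'fy': 487.5959623036446, 'cx': 318.9340775434531, 'cy': 197.45832430261575, 'rvec': array([ 1.7667873 ,  1.89295393, -0.65742526]), 'tvec': array([-0.00536064, -0.34281147,  1.55077305])}
top {'fx': 497.17502848938085, 'fy': 497.17502848938085, 'cx': 319.8309687468875, 'cy': 204.78174906280853, 'rvec': array([ 2.16759266, -2.16747831,  0.1086273 ]), 'tvec': array([0.05150523, 0.58939492, 1.0577085 ])}
{'time': 0.1, 'joint_pos': array([ 1.13996547e+00,  5.32765306e-02,  1.61418483e+00,  1.80656252e-06,
        1.47604302e+00, -1.19007854e-01]), 'joint_vel': array([-0.00333267, -0.0009218 , -0.00398093, -0.0005819 ,  0.00104945,
        0.00155677]), 'joint_efforts': array([ 3.45198832e-04, -3.94903207e+01, -3.71364248e+01, -1.76775907e-04,
        3.96446034e-03, -7.94826008e-06]), 'tool_pos': array([0.19150317, 0.59432127, 0.23017804]), 'tool_rot': array([-0.69787919,  0.69917988, -0.10998408,  0.10961588]), 'contact_force': array([-0.46914697,  0.15064557,  0.55695435]), 'ft_torque': array([-0.06259791, -0.0381959 , -0.0596099 ]), 'gripper_width': 0.9983272182791} -0.0187
```

View pics/scene0.png

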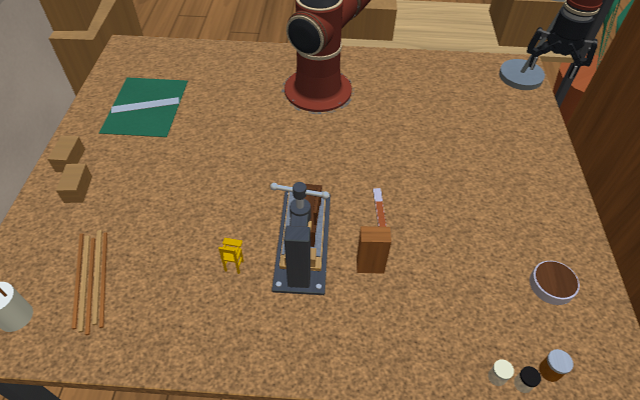

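View pics/top0.png

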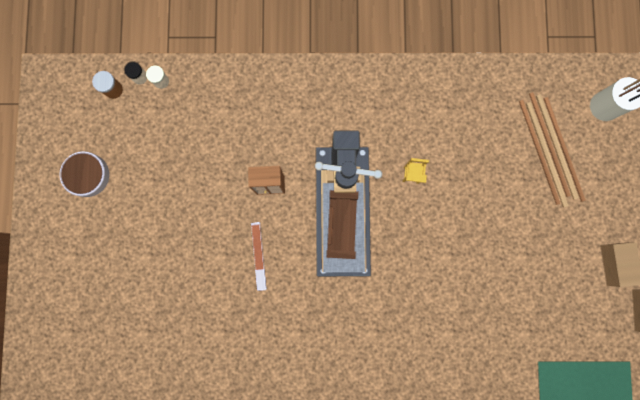

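The clamp is near (343,205) in the top view, with the cabinet and stick on the left and the highchair on the right. I'll zoom in and write some helpers.

```bash
cat > h.py <<'E'
import numpy as np, cv2
from plant import manip
def ray(n,u,v):
    c=manip.camera_model(n);R=cv2.Rodrigues(c['rvec'])[0]
    o=-R.T@c['tvec'];d=R.T@np.array([(u-c['cx'])/c['fx'],(v-c['cy'])/c['fy'],1]);return o,d
def atz(n,u,v,z):
    o,d=ray(n,u,v);return o+d*(z-o[2])/d[2]
def proj(n,P):
    c=manip.camera_model(n);K=np.array([[c['fx'],0,c['cx']],[0,c['fy'],c['cy']],[0,0,1]])
    return cv2.projectPoints(np.array(P,float).reshape(-1,3),c['rvec'],c['tvec'],K,None)[0].reshape(-1,2)
def crop(n,fn,x0,y0,x1,y1,k,img=None):
    im=manip.grab_frame(n) if img is None else img
    cv2.imwrite(fn,cv2.resize(im[y0:y1,x0:x1],None,fx=k,fy=k,interpolation=cv2.INTER_CUBIC))
E
python3 - <<'E'
from h import *
crop("top","pics/t1.png",290,115,410,285,3.5,cv2.imread("pics/top0.png")) if 0 else crop("top","pics/t1.png",300,120,390,285,3.6,cv2.imread("pics/top0.png"))
crop("scene","pics/s1.png",210,170,410,300,4,cv2.imread("pics/scene0.png"))
E
```

```text
(no output)
```

View pics/t1.png

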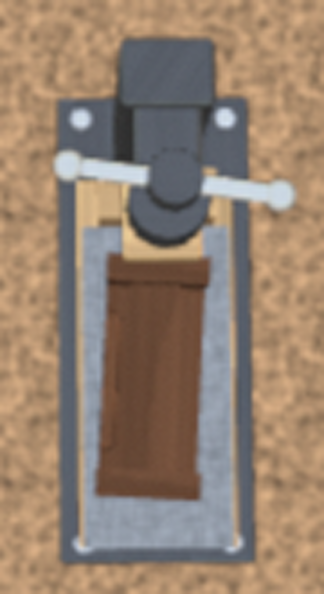

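View pics/s1.png

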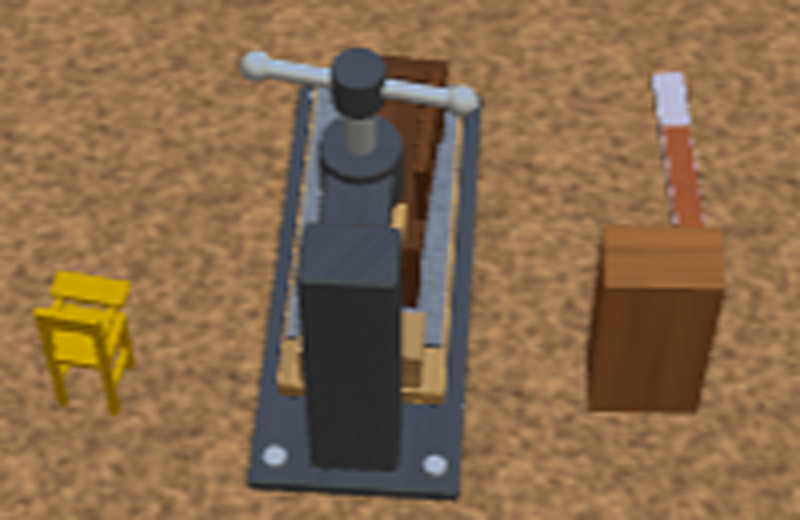

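```bash
python3 - <<'E'
from h import *
g=lambda u,v:(300+u/3.6,120+v/3.6)
for nm,p in dict(fl=(58,98),fr=(245,98),nr=(252,562),nl=(62,562)).items(): print(nm,atz("top",*g(*p),.012).round(4))
for nm,p in dict(ballL=(67,164),ballR=(282,194),hub=(175,179)).items(): print(nm,atz("top",*g(*p),.25).round(4))
# triangulate balls
gs=lambda u,v:(210+u/4,170+v/4)
def tri(a,b):
    o1,d1=ray("top",*a);o2,d2=ray("scene",*b)
    s=np.linalg.lstsq(np.stack([d1,-d2],1),o2-o1,rcond=None)[0]
    p,q=o1+d1*s[0],o2+d2*s[1];return ((p+q)/2).round(4),np.linalg.norm(p-q).round(4)
print(tri(g(67,164),gs(463,99)),tri(g(282,194),gs(256,65)))
for nm,p,z in [("settee nl",(97,495),.09),("nr",(200,499),.09),("fr",(209,262),.09),("fl",(108,258),.09),("felt nl",(80,545),.03),("felt nr",(236,545),.03)]: print(nm,atz("top",*g(*p),z).round(4))
E
```

```text
fl [0.7216 0.06   0.012 ]
fr [ 0.7216 -0.057   0.012 ]
nr [ 0.434  -0.0584  0.012 ]
nl [0.434  0.0573 0.012 ]
ballL [0.6361 0.0531 0.25  ]
ballR [ 0.6213 -0.0517  0.25  ]
hub [6.287e-01 4.000e-04 2.500e-01]
(array([0.6358, 0.0547, 0.2517]), np.float64(0.0032)) (array([ 0.621 , -0.0494,  0.251 ]), np.float64(0.0043))
settee nl [0.4748 0.0368 0.09  ]
nr [ 0.4726 -0.0217  0.09  ]
fr [ 0.6083 -0.0278  0.09  ]
fl [0.6106 0.0303 0.09  ]
felt nl [0.4448 0.0463 0.03  ]
felt nr [ 0.4449 -0.0472  0.03  ]
```

```bash
cat >> h.py <<'E'
from scipy.spatial.transform import Rotation as Ro
def st():
    s=manip.state();q=s['tool_rot'];R=Ro.from_quat([q[1],q[2],q[3],q[0]]).as_matrix()
    print('t',round(s['time'],2),'p',s['tool_pos'].round(4),'z',R[:,2].round(3),'y',R[:,1].round(3),'F',s['contact_force'].round(2),'M',s['ft_torque'].round(3),'g',round(s['gripper_width'],3),'j',s['joint_pos'].round(2))
    return s,R
E
python3 - <<'E'
from h import *
s,R=st()
a=np.arctan2(R[1,2],R[0,2]);print(np.degrees(a))
E
```

```text
t 0.1 p [0.1915 0.5943 0.2302] z [ 0.307  0.952 -0.002] y [-0.001 -0.002 -1.   ] F [-0.47  0.15  0.56] M [-0.063 -0.038 -0.06 ] g 0.998 j [ 1.14  0.05  1.61  0.    1.48 -0.12]
72.13386060317886
```

```bash
python3 -m jog '{"offset":[[0.35,-0.85,0],[0.35,-0.85,0],[0.35,-0.85,0],[0.35,-0.85,0],[0.35,-0.85,0],[0.35,-0.85,0],[0.35,-0.85,0],[0.35,-0.85,0],[0.35,-0.85,0],[0.35,-0.85,0],[0.35,-0.85,0],[0.35,-0.85,0]],"angular":[[0,0,1],[0,0,1],[0,0,1],[0,0,0],[0,0,0],[0,0,0],[0,0,0],[0,0,0],[0,0,0],[0,0,0],[0,0,0],[0,0,0]],"jaw":[32,32,32,32,32,32,32,32,32,32,32,32]}'; python3 -m jog '{"offset":[[0.33,-0.81,0],[0.33,-0.8,0],[0,0,0]],"angular":[[0,0,0],[0,0,0],[0,0,0]],"jaw":[32,32,32]}'; python3 -c "
from h import *
st()"
```

```text
time: 1.3
tool_pos: [0.4018, 0.083, 0.2311]
tool_rot: [0.707, -0.707, -0.001, 0.001]
contact_force: [1.5, -0.3, 0.0]
gripper_width: 0.374
time: 1.6
tool_pos: [0.4354, 0.0004, 0.2309]
tool_rot: [-0.707, 0.708, -0.002, 0.001]
contact_force: [0.0, 0.9, -0.1]
gripper_width: 0.372
t 1.6 p [4.354e-01 4.000e-04 2.309e-01] z [ 0.004  1.    -0.001] y [-0.001 -0.001 -1.   ] F [ 0.01  0.89 -0.05] M [0.042 0.011 0.089] g 0.372 j [-0.17 -0.43  2.03 -0.    1.54 -1.74]
```

```bash
python3 -m jog '{"offset":[[0,0.04,-0.9],[0,0,-0.9],[0,0,-0.9],[0,0,-0.8],[0,0,0],[0,0,0]],"angular":[[0,0,0],[0,0,0],[0,0,0],[0,0,0],[0,0,0],[0,0,0]],"jaw":[32,32,32,32,32,32]}'; python3 -c "
from h import *
st()
crop('top','pics/t2.png',290,120,400,300,3.3)
crop('scene','pics/s2.png',230,130,380,300,3.5)"
```

```text
time: 2.2
tool_pos: [0.4343, 0.0069, 0.0564]
tool_rot: [0.707, -0.707, -0.001, 0.002]
contact_force: [0.4, -0.4, 1.0]
gripper_width: 0.374
t 2.2 p [0.4343 0.0069 0.0564] z [-0.003  1.     0.   ] y [-0.002  0.    -1.   ] F [ 0.38 -0.37  1.04] M [0.006 0.016 0.004] g 0.374 j [-0.16 -0.24  2.19  0.    1.19 -1.73]
```

View pics/t2.png

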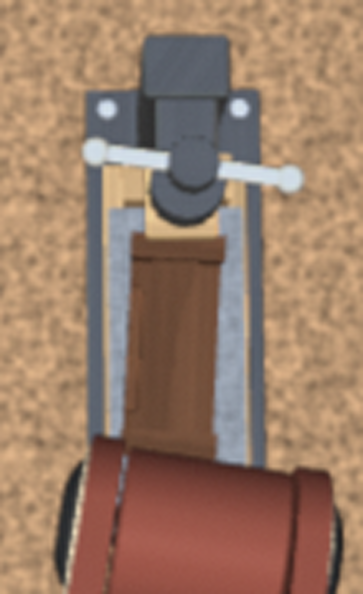

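View pics/s2.png

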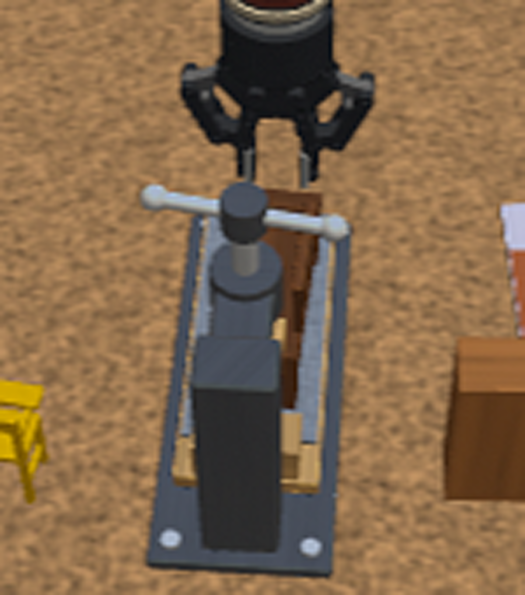

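```bash
python3 -m jog '{"offset":[[0.1,-0.04,0],[0.1,0,0],[0.1,0,0],[0.1,0,0],[0.1,0,0],[0.1,0,0],[0.1,0,0]],"angular":[[0,0,0],[0,0,0],[0,0,0],[0,0,0],[0,0,0],[0,0,0],[0,0,0]],"jaw":[32,32,32,32,32,32,32]}'; python3 -m jog '{"offset":[[0.1,0,0],[0.1,0,0],[0,0,0]],"angular":[[0,0,0],[0,0,0],[0,0,0]],"jaw":[32,32,32]}'; python3 -c "
from h import *
st()
crop('top','pics/t3.png',290,120,400,300,3.3)"
```

```text
time: 3.0
tool_pos: [0.4698, 0.0043, 0.0561]
tool_rot: [-0.707, 0.707, 0.0, -0.001]
contact_force: [-2.0, -0.0, 0.9]
gripper_width: 0.377
time: 3.3
tool_pos: [0.4805, 0.0043, 0.0564]
tool_rot: [0.707, -0.707, -0.001, 0.001]
contact_force: [-0.2, 0.1, -0.7]
gripper_width: 0.373
t 3.3 p [0.4805 0.0043 0.0564] z [-0.002  1.     0.   ] y [ 0.001  0.    -1.   ] F [-0.18  0.11 -0.74] M [ 0.029 -0.023 -0.006] g 0.373 j [-0.15 -0.12  2.09  0.    1.17 -1.72]
```

View pics/t3.png

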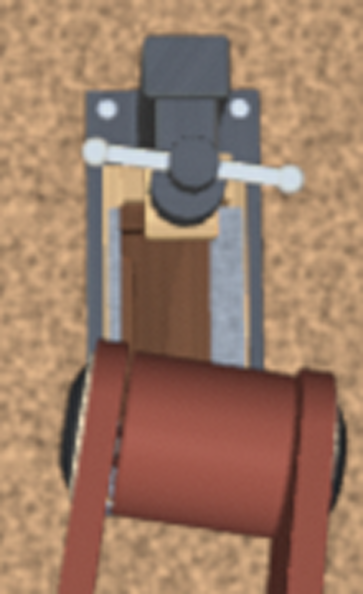

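```bash
python3 -c "
from h import *
for p in [(122,203),(130,236),(121,300),(119,350),(212,300),(210,350)]: print(p,atz('top',290+p[0]/3.3,120+p[1]/3.3,.09 if p!=(130,236) else .09).round(4))
crop('top','pics/t3b.png',300,160,370,240,9)"
```

```text
(122, 203) [0.6318 0.0366 0.09  ]
(130, 236) [0.6109 0.0316 0.09  ]
(121, 300) [0.5705 0.0373 0.09  ]
(119, 350) [0.5392 0.0386 0.09  ]
(212, 300) [ 0.5705 -0.0197  0.09  ]
(210, 350) [ 0.5392 -0.0182  0.09  ]
```

View pics/t3b.png

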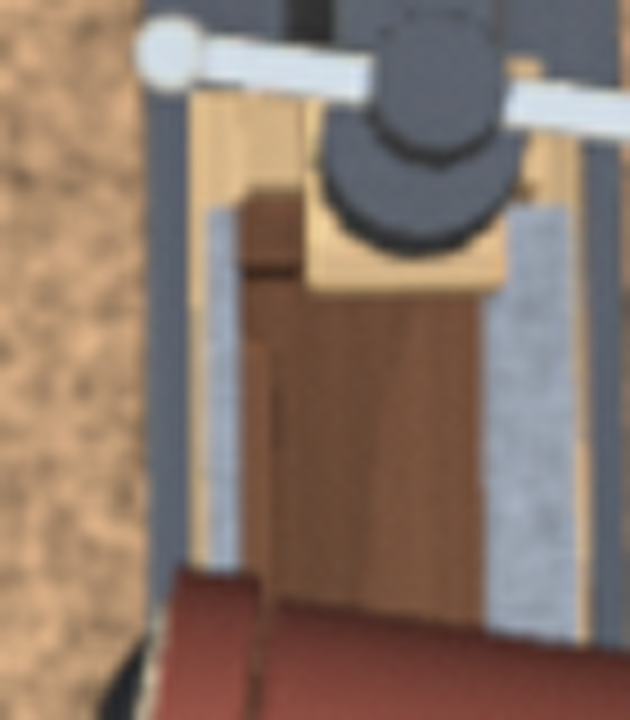

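```bash
python3 -m jog '{"offset":[[0.04,-0.02,0],[0.04,-0.02,0],[0.04,-0.02,0],[0.02,0,0],[0.03,0,0]],"angular":[[0,0,0],[0,0,0],[0,0,0],[0,0,0],[0,0,0]],"jaw":[32,32,32,32,32]}'; python3 -m jog '{"offset":[[0.02,0,0],[0,0,0]],"angular":[[0,0,0],[0,0,0]],"jaw":[32,32]}';python3 -c "
from h import *
st()
crop('top','pics/t4.png',300,160,370,240,9)"
```

```text
time: 3.9
tool_pos: [0.4874, 0.0013, 0.0562]
tool_rot: [0.707, -0.707, 0.0, 0.002]
contact_force: [-8.0, -0.1, 6.4]
gripper_width: 0.376
time: 4.1
tool_pos: [0.4873, 0.0013, 0.0562]
tool_rot: [-0.707, 0.707, -0.001, -0.003]
contact_force: [-9.2, -1.1, 7.9]
gripper_width: 0.374
t 4.1 p [0.4873 0.0013 0.0562] z [-0.003  1.    -0.   ] y [-0.006 -0.    -1.   ] F [-9.24 -1.08  7.88] M [0.019 1.306 0.164] g 0.374 j [-0.15 -0.1   2.07 -0.    1.17 -1.72]
```

View pics/t4.png

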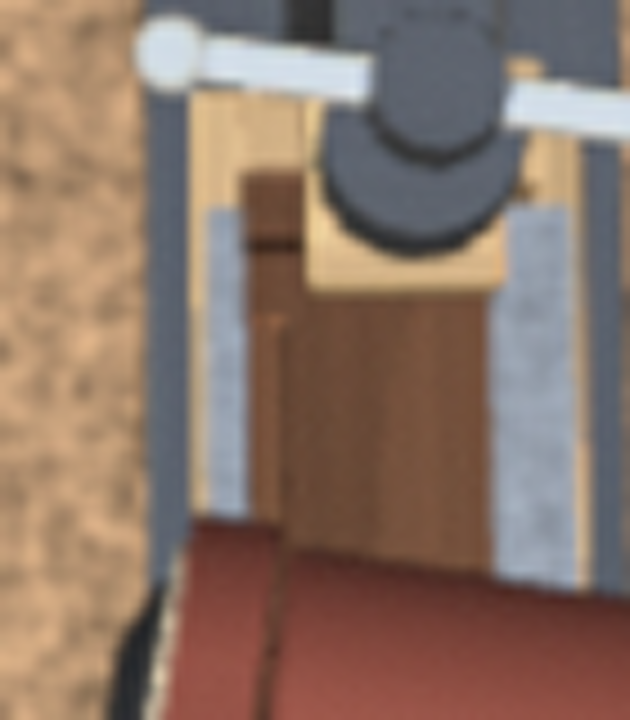

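```bash
python3 -m jog '{"offset":[[-0.06,0,0],[-0.14,0,0],[-0.2,0,0],[0,0,-0.14],[0,0,0],[0,0,0]],"angular":[[0,0,0],[0,0,0],[0,-1,0],[0,-1,0],[0,0,0],[0,0,0]],"jaw":[32,32,32,32,32,32]}'; python3 -c "
from h import *
st()
im=manip.grab_frame('top');crop('top','pics/t5.png',300,160,370,240,9,im)
crop('scene','pics/s5.png',230,130,380,300,3.5)"
```

```text
time: 4.75
tool_pos: [0.469, 0.0013, 0.0495]
tool_rot: [-0.703, 0.703, 0.074, 0.073]
contact_force: [-0.4, -0.0, 0.7]
gripper_width: 0.371
t 4.75 p [0.469  0.0013 0.0495] z [-0.002  1.    -0.001] y [ 0.207 -0.    -0.978] F [-0.44 -0.01  0.73] M [0.011 0.07  0.025] g 0.371 j [-0.18 -0.29  2.26  0.04  0.97 -1.77]
```

View pics/t5.png

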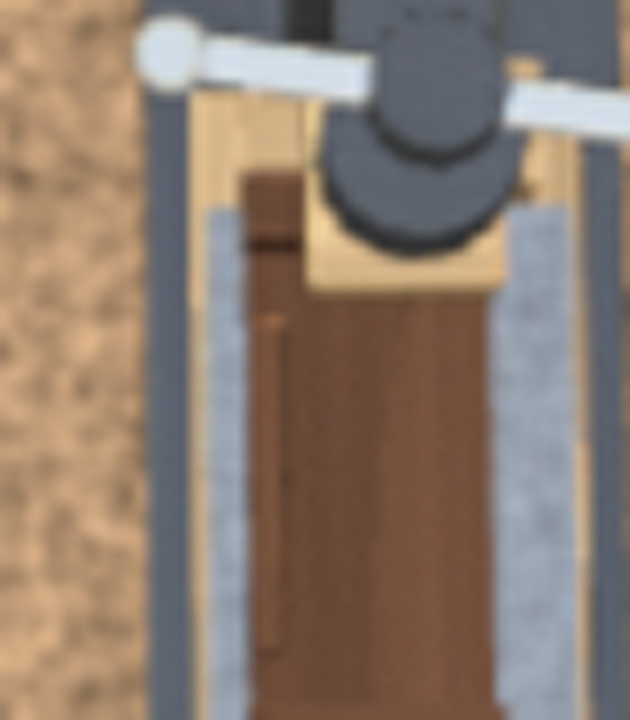

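View pics/s5.png

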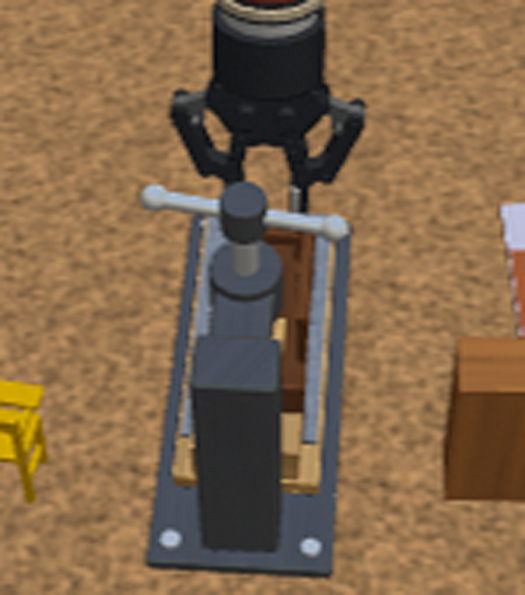

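```bash
python3 -m jog '{"offset":[[0.12,0,-0.06],[0.12,0,0],[0.06,0,0],[0.03,0,0],[0,0,0]],"angular":[[0,0,0],[0,0,0],[0,0,0],[0,0,0],[0,0,0]],"jaw":[32,32,32,32,32]}'; python3 -m jog '{"offset":[[0.03,0,0],[0,0,0]],"angular":[[0,0,0],[0,0,0]],"jaw":[32,32]}';python3 -m jog '{"offset":[[0.03,0,0],[0,0,0]],"angular":[[0,0,0],[0,0,0]],"jaw":[32,32]}'
```

```text
time: 5.35
tool_pos: [0.486, 0.0014, 0.0463]
tool_rot: [-0.703, 0.703, 0.075, 0.073]
contact_force: [-0.9, 0.3, 0.0]
gripper_width: 0.373
time: 5.55
tool_pos: [0.4873, 0.0014, 0.0463]
tool_rot: [-0.703, 0.703, 0.075, 0.073]
contact_force: [-0.5, -1.2, -0.8]
gripper_width: 0.376
time: 5.75
tool_pos: [0.4885, 0.0014, 0.0461]
tool_rot: [-0.703, 0.703, 0.075, 0.073]
contact_force: [-0.6, -0.4, 0.2]
gripper_width: 0.376
```

```bash
python3 -m jog '{"offset":[[0.03,0,0],[0,0,0]],"angular":[[0,0,0],[0,0,0]],"jaw":[32,32]}'; python3 -m jog '{"offset":[[0.03,0,0],[0,0,0]],"angular":[[0,0,0],[0,0,0]],"jaw":[32,32]}';python3 -m jog '{"offset":[[0.03,0,0],[0,0,0]],"angular":[[0,0,0],[0,0,0]],"jaw":[32,32]}'
```

```text
time: 5.95
tool_pos: [0.4888, 0.0014, 0.0459]
tool_rot: [-0.703, 0.703, 0.073, 0.071]
contact_force: [-8.5, -0.6, 5.8]
gripper_width: 0.375
time: 6.15
tool_pos: [0.489, 0.0015, 0.0455]
tool_rot: [-0.703, 0.704, 0.072, 0.07]
contact_force: [-14.2, -0.9, 10.7]
gripper_width: 0.376
time: 6.35
tool_pos: [0.4891, 0.0015, 0.0455]
tool_rot: [-0.704, 0.704, 0.071, 0.068]
contact_force: [-22.3, -1.1, 18.1]
gripper_width: 0.374
```

```bash
python3 -m jog '{"offset":[[-0.1,0,0],[-0.4,0,0],[-0.4,0,0.2],[0,0,1],[0,0,1],[0,0,1],[0,0,1],[0.6,0.15,0.9],[1,0.2,0],[1,0.2,0],[0.4,0.2,0],[0,0,0]],"angular":[[0,0,0],[0,0,0],[0,1,0],[0,1,0],[0,0,0],[0,0,0],[0,0,0],[0,0,0],[0,0,0],[0,0,0],[0,0,0],[0,0,0]],"jaw":[32,32,32,0,0,0,0,0,0,0,0,0]}'; python3 -c "
from h import *
st()
crop('top','pics/t6.png',290,120,400,300,3.3)
crop('scene','pics/s6.png',230,130,380,300,3.5)"
```

```text
time: 7.55
tool_pos: [0.5956, 0.0387, 0.2963]
tool_rot: [0.707, -0.707, -0.001, 0.002]
contact_force: [-0.3, 0.4, 0.5]
gripper_width: -0.003
t 7.55 p [0.5956 0.0387 0.2963] z [-0.004  1.     0.   ] y [-0.001  0.    -1.   ] F [-0.27  0.4   0.46] M [-0.013  0.021  0.037] g -0.003 j [-0.06 -0.04  1.6   0.    1.58 -1.63]
```

View pics/t6.png

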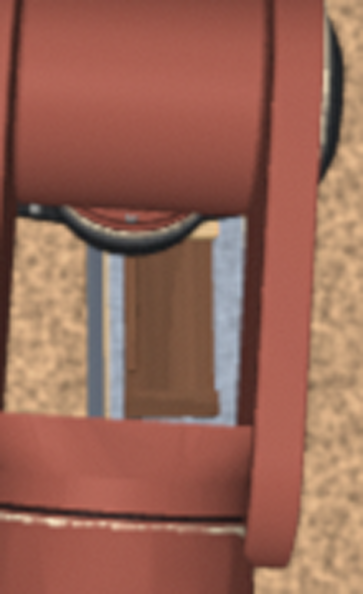

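View pics/s6.png

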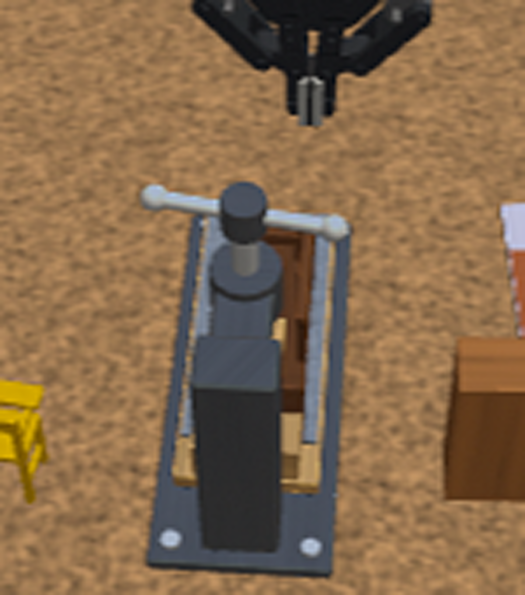

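```bash
cat >> h.py <<'E'
C=np.array([.6293,.0005])
def rows(r,step,n,phi0=None):
    p=manip.state()['tool_pos'][:2]; d=p-C
    ph=np.arctan2(d[0],d[1]) ; print('phi',ph.round(3),'r',np.hypot(*d).round(4))
    if phi0 is not None: ph=phi0
    cur=p
    out=[]
    for i in range(n):
        ph+=step; t=C+r*np.array([np.sin(ph),np.cos(ph)]); out.append([round(float(x),2) for x in (t-cur)/.05]); cur=cur+np.array(out[-1])*.05
    print(out,'end phi',round(ph,3))
def tq():
    v=[]
    s,R=st();d=s['tool_pos'][:2]-C;F=s['contact_force']
    print('torque',(s['ft_torque'][2]+d[0]*F[1]-d[1]*F[0]).round(3),'rxF',(d[0]*F[1]-d[1]*F[0]).round(3))
E
python3 -c "
from h import *
tq();rows(.046,.2,9)"
```

```text
t 7.65 p [0.5937 0.0379 0.297 ] z [-0.003  1.    -0.   ] y [-0.001 -0.    -1.   ] F [-0.87  0.16 -0.14] M [ 0.03   0.031 -0.001] g 0.004 j [-0.06 -0.05  1.61 -0.    1.59 -1.63]
torque 0.026 rxF 0.027
phi -0.76 r 0.0516
[[0.22, 0.03], [0.17, 0.08], [0.17, 0.05], [0.19, 0.01], [0.18, -0.02], [0.17, -0.07], [0.16, -0.09], [0.14, -0.12], [0.1, -0.15]] end phi 1.04
```

```bash
python3 -m jog '{"offset":[[0,0,-0.7],[0,0,-0.74],[0.22,0.03,0],[0.17,0.08,0],[0.17,0.05,0],[0.19,0.01,0],[0.18,-0.02,0],[0.17,-0.07,0],[0,0,0]],"angular":[[0,0,0],[0,0,0],[0,0,0],[0,0,0],[0,0,0],[0,0,0],[0,0,0],[0,0,0],[0,0,0]],"jaw":[0,0,0,0,0,0,0,0,0]}'; python3 -c "
from h import *
tq();rows(.046,.2,11)
crop('scene','pics/s7.png',230,130,380,300,3.5)"
```

```text
time: 8.55
tool_pos: [0.6488, 0.0426, 0.2273]
tool_rot: [0.708, -0.707, 0.0, 0.002]
contact_force: [-7.5, 2.4, -0.8]
gripper_width: -0.003
t 8.55 p [0.6488 0.0426 0.2273] z [-0.002  1.     0.002] y [-0.003  0.002 -1.   ] F [-7.5   2.45 -0.77] M [ 0.333  1.019 -0.08 ] g -0.003 j [-0.05  0.12  1.55  0.    1.48 -1.62]
torque 0.284 rxF 0.363
phi 0.433 r 0.0464
[[0.15, -0.1], [0.14, -0.12], [0.11, -0.15], [0.08, -0.17], [0.04, -0.18], [0.01, -0.18], [-0.03, -0.18], [-0.07, -0.17], [-0.09, -0.16], [-0.13, -0.13], [-0.15, -0.11]] end phi 2.633
```

View pics/s7.png

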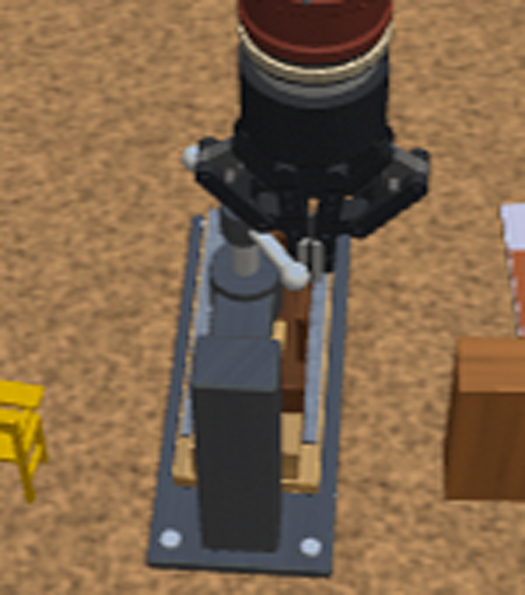

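```bash
python3 -m jog '{"offset":[[0.15,-0.1,0],[0.14,-0.12,0],[0.11,-0.15,0],[0.08,-0.17,0],[0.04,-0.18,0],[0,0,0]],"angular":[[0,0,0],[0,0,0],[0,0,0],[0,0,0],[0,0,0],[0,0,0]],"jaw":[0,0,0,0,0,0]}'; python3 -c "
from h import *
tq();rows(.046,.2,11)"
```

```text
time: 9.2
tool_pos: [0.6757, 0.0076, 0.2275]
tool_rot: [0.709, -0.706, -0.001, 0.001]
contact_force: [-1.6, 5.7, -1.3]
gripper_width: 0.001
t 9.2 p [0.6757 0.0076 0.2275] z [-0.003  1.     0.004] y [ 0.001  0.004 -1.   ] F [-1.61  5.65 -1.31] M [ 0.759  0.258 -0.01 ] g 0.001 j [-0.1   0.17  1.49  0.    1.48 -1.67]
torque 0.263 rxF 0.273
phi 1.419 r 0.0469
[[-0.01, -0.19], [-0.03, -0.18], [-0.06, -0.17], [-0.09, -0.16], [-0.13, -0.13], [-0.15, -0.11], [-0.17, -0.07], [-0.17, -0.04], [-0.19, -0.01], [-0.18, 0.03], [-0.17, 0.07]] end phi 3.619
```

```bash
python3 -m jog '{"offset":[[-0.01,-0.19,-0.02],[-0.03,-0.18,-0.02],[-0.06,-0.17,-0.02],[-0.09,-0.16,-0.02]],"angular":[[0,0,0],[0,0,0],[0,0,0],[0,0,0]],"jaw":[0,0,0,0]}'; python3 -c "
from h import *
tq();rows(.046,.2,11)
crop('scene','pics/s8.png',230,130,380,300,3.5)"
```

```text
time: 9.6
tool_pos: [0.6653, -0.0228, 0.2244]
tool_rot: [0.712, -0.703, -0.002, 0.002]
contact_force: [0.4, 13.3, -1.4]
gripper_width: 0.004
t 9.6 p [ 0.6653 -0.0228  0.2244] z [-0.005  1.     0.013] y [-0.001  0.013 -1.   ] F [ 0.43 13.27 -1.39] M [ 1.839 -0.038 -0.066] g 0.004 j [-0.15  0.15  1.52  0.01  1.47 -1.73]
torque 0.422 rxF 0.488
phi 2.145 r 0.0429
[[-0.06, -0.18], [-0.14, -0.12], [-0.16, -0.08], [-0.18, -0.06], [-0.18, -0.01], [-0.19, 0.02], [-0.17, 0.05], [-0.16, 0.09], [-0.14, 0.12], [-0.12, 0.14], [-0.08, 0.17]] end phi 4.345
```

View pics/s8.png

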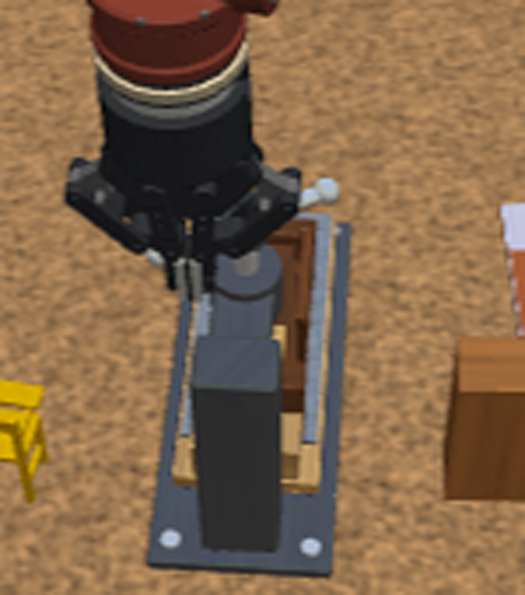

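```bash
cat >> h.py <<'E'
def q_from(u,v,z=.242,opp=True):
    P=atz('scene',u,v,z)[:2]-C; q=np.arctan2(P[0],P[1])+(np.pi if opp else 0); print('ball',P.round(4),np.hypot(*P).round(4),'q',q.round(3), (q%(2*np.pi)).round(3))
E
python3 -c "
from h import *
q_from(230+327/3.5,130+190/3.5,.2425)
q_from(210+463/4,170+99/4,.25,False)
q_from(210+256/4,170+65/4,.25,True)
tq()"
```

```text
ball [-0.028   0.0495] 0.0568 q 2.627 2.627
ball [0.0051 0.0558] 0.056 q 0.09 0.09
ball [-0.009  -0.0479] 0.0487 q 0.186 0.186
t 9.65 p [ 0.6661 -0.0257  0.2243] z [-0.004  1.     0.007] y [ 0.003  0.007 -1.   ] F [ 2.98  6.54 -1.61] M [ 1.002 -0.47  -0.026] g 0.002 j [-0.15  0.15  1.52  0.01  1.47 -1.73]
torque 0.293 rxF 0.319
```

```bash
cat >> h.py <<'E'
def go(r,steps):
    """rows for listed angular steps"""
    p=manip.state()['tool_pos'][:2]; d=p-C; ph=np.arctan2(d[0],d[1]); print('phi',ph.round(3),'r',np.hypot(*d).round(4))
    cur=p;out=[]
    for s in steps:
        ph+=s; t=C+r*np.array([np.sin(ph),np.cos(ph)]); o=[round(float(x),3) for x in (t-cur)/.05]; out.append(o); cur=cur+np.array(o)*.05
    print(out,'end phi',round(ph,3))
E
python3 -c "
from h import *
go(.045,[.2]*4+[.03]*4)"
```

```text
phi 2.189 r 0.0452
[[-0.121, -0.133], [-0.143, -0.109], [-0.162, -0.079], [-0.174, -0.045], [-0.026, -0.004], [-0.027, -0.003], [-0.027, -0.002], [-0.027, -0.001]] end phi 3.109
```

```bash
python3 -m jog '{"offset":[[-0.12,-0.13,-0.02],[-0.14,-0.11,-0.02],[-0.16,-0.08,-0.02],[-0.17,-0.05,-0.01],[-0.03,0,0],[-0.03,0,0]],"angular":[[0,0,0],[0,0,0],[0,0,0],[0,0,0],[0,0,0],[0,0,0]],"jaw":[0,0,0,0,0,0]}'; python3 -c "
from h import *
tq()"; python3 -m jog '{"offset":[[-0.03,0,0]],"angular":[[0,0,0]],"jaw":[0]}';  python3 -c "
from h import *
tq()"; python3 -m jog '{"offset":[[-0.03,0,0]],"angular":[[0,0,0]],"jaw":[0]}';  python3 -c "
from h import *
tq()
crop('scene','pics/s9.png',230,130,380,300,3.5)
go(.045,[.2]*4+[.03]*4)"
```

```text
time: 10.25
tool_pos: [0.637, -0.046, 0.2221]
tool_rot: [0.708, -0.706, -0.005, -0.003]
contact_force: [8.6, 5.7, -3.0]
gripper_width: -0.003
t 10.25 p [ 0.637  -0.046   0.2221] z [-0.003  1.     0.003] y [ 0.012  0.003 -1.   ] F [ 8.58  5.72 -3.04] M [ 0.853 -1.264 -0.049] g -0.003 j [-0.19  0.08  1.6   0.    1.45 -1.77]
torque 0.393 rxF 0.443
time: 10.35
tool_pos: [0.6356, -0.0459, 0.2221]
tool_rot: [0.708, -0.706, -0.005, -0.003]
contact_force: [8.9, 5.6, -2.8]
gripper_width: 0.002
t 10.35 p [ 0.6356 -0.0459  0.2221] z [-0.003  1.     0.003] y [ 0.012  0.003 -1.   ] F [ 8.92  5.58 -2.83] M [ 0.923 -1.364 -0.06 ] g 0.002 j [-0.19  0.08  1.6   0.    1.45 -1.77]
torque 0.39 rxF 0.45
time: 10.45
tool_pos: [0.6342, -0.0458, 0.222]
tool_rot: [0.708, -0.706, -0.005, -0.003]
contact_force: [9.5, 6.1, -4.1]
gripper_width: -0.001
t 10.45 p [ 0.6342 -0.0458  0.222 ] z [-0.003  1.     0.003] y [ 0.012  0.003 -1.   ] F [ 9.47  6.07 -4.06] M [ 0.951 -1.388 -0.054] g -0.001 j [-0.19  0.08  1.6   0.01  1.45 -1.77]
torque 0.415 rxF 0.468
phi 3.04 r 0.0465
[[-0.183, 0.03], [-0.176, 0.035], [-0.166, 0.07], [-0.148, 0.101], [-0.021, 0.018], [-0.019, 0.018], [-0.02, 0.019], [-0.019, 0.019]] end phi 3.96
```

View pics/s9.png

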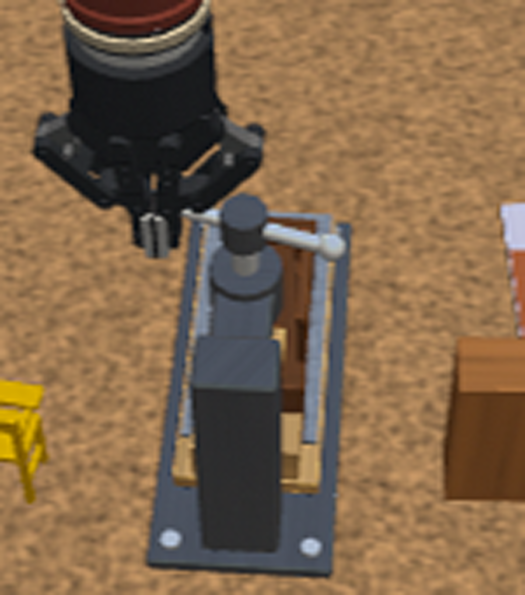

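```bash
python3 -m jog '{"offset":[[-0.18,0.03,-0.02],[-0.1,0.02,-0.02],[-0.03,0.01,0],[-0.03,0.01,0]],"angular":[[0,0,0],[0,0,0],[0,0,0],[0,0,0]],"jaw":[0,0,0,0]}'; python3 -c "
from h import *
tq()"; python3 -m jog '{"offset":[[-0.03,0.01,0]],"angular":[[0,0,0]],"jaw":[0]}';  python3 -c "
from h import *
tq()"; python3 -m jog '{"offset":[[-0.03,0.01,0]],"angular":[[0,0,0]],"jaw":[0]}';  python3 -c "
from h import *
tq()
go(.045,[.2]*4+[.03]*4)"
```

```text
time: 10.9
tool_pos: [0.619, -0.0435, 0.2216]
tool_rot: [0.707, -0.707, -0.007, -0.005]
contact_force: [14.2, 2.6, -3.0]
gripper_width: -0.002
t 10.9 p [ 0.619  -0.0435  0.2216] z [-0.003  1.     0.   ] y [ 0.018  0.    -1.   ] F [14.18  2.56 -2.99] M [ 0.386 -2.144 -0.127] g -0.002 j [-0.19  0.04  1.65  0.    1.44 -1.77]
torque 0.47 rxF 0.597
time: 11.0
tool_pos: [0.6177, -0.0433, 0.2216]
tool_rot: [-0.707, 0.707, 0.007, 0.006]
contact_force: [13.6, 0.7, -2.5]
gripper_width: 0.002
t 11.0 p [ 0.6177 -0.0433  0.2216] z [-0.003  1.    -0.   ] y [ 0.018 -0.    -1.   ] F [13.61  0.67 -2.54] M [ 0.325 -2.158 -0.111] g 0.002 j [-0.19  0.03  1.65  0.    1.44 -1.77]
torque 0.476 rxF 0.588
time: 11.1
tool_pos: [0.6164, -0.0429, 0.2216]
tool_rot: [-0.707, 0.707, 0.007, 0.006]
contact_force: [13.2, -0.7, -1.8]
gripper_width: -0.004
t 11.1 p [ 0.6164 -0.0429  0.2216] z [-0.002  1.    -0.   ] y [ 0.019 -0.    -1.   ] F [13.21 -0.69 -1.79] M [ 0.046 -2.035 -0.122] g -0.004 j [-0.19  0.03  1.65  0.    1.44 -1.76]
torque 0.46 rxF 0.582
phi -2.851 r 0.0452
[[-0.165, 0.073], [-0.149, 0.1], [-0.127, 0.128], [-0.098, 0.15], [-0.012, 0.024], [-0.012, 0.025], [-0.01, 0.024], [-0.01, 0.025]] end phi -1.931
```

```bash
python3 -c "
from h import *
tq()
crop('scene','pics/s10.png',240,150,350,250,7)"
```

```text
t 11.1 p [ 0.6164 -0.0429  0.2216] z [-0.002  1.    -0.   ] y [ 0.019 -0.    -1.   ] F [13.21 -0.69 -1.79] M [ 0.046 -2.035 -0.122] g -0.004 j [-0.19  0.03  1.65  0.    1.44 -1.76]
torque 0.46 rxF 0.582
```

View pics/s10.png

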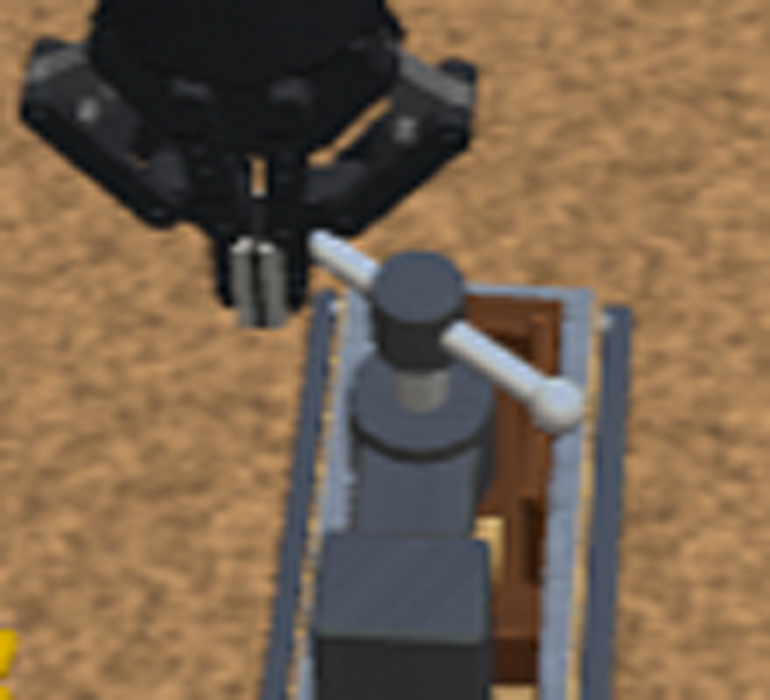

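```bash
python3 -c "
from h import *
q_from(240+556/7,150+405/7,.238)
P=atz('scene',240+556/7,150+405/7,.238)[:2]-C-[-.002,.004];print(P,np.arctan2(*P)+np.pi)
go(.045,[.08,.03,.03,.03,.03])"
```

```text
ball [0.0291 0.0451] 0.0537 q 3.715 3.715
[0.03112149 0.04109391] 3.7897659536321298
phi -2.847 r 0.0454
[[-0.066, 0.03], [-0.025, 0.011], [-0.025, 0.011], [-0.024, 0.011], [-0.024, 0.013]] end phi -2.647
```

```bash
python3 -m jog '{"offset":[[-0.06,0.03,-0.02],[-0.03,0.01,0],[-0.03,0.01,0]],"angular":[[0,0,0],[0,0,0],[0,0,0]],"jaw":[0,0,0]}'; python3 -c "
from h import *
tq()"; python3 -m jog '{"offset":[[-0.03,0.01,0]],"angular":[[0,0,0]],"jaw":[0]}';  python3 -c "
from h import *
tq()"; python3 -m jog '{"offset":[[-0.03,0.01,0]],"angular":[[0,0,0]],"jaw":[0]}';  python3 -c "
from h import *
tq()
go(.045,[.08]+[.03]*4)"
```

```text
time: 11.45
tool_pos: [0.611, -0.0409, 0.2215]
tool_rot: [-0.707, 0.708, 0.008, 0.007]
contact_force: [14.9, -0.1, -1.2]
gripper_width: -0.003
t 11.45 p [ 0.611  -0.0409  0.2215] z [-0.002  1.    -0.002] y [ 0.021 -0.002 -1.   ] F [14.89 -0.09 -1.16] M [-0.152 -2.159 -0.196] g -0.003 j [-0.19  0.02  1.67  0.    1.44 -1.76]
torque 0.422 rxF 0.619
time: 11.55
tool_pos: [0.6094, -0.0407, 0.2216]
tool_rot: [-0.706, 0.708, 0.008, 0.006]
contact_force: [15.2, -0.5, -0.4]
gripper_width: 0.003
t 11.55 p [ 0.6094 -0.0407  0.2216] z [-0.002  1.    -0.002] y [ 0.02  -0.002 -1.   ] F [15.18 -0.53 -0.42] M [-0.034 -2.304 -0.183] g 0.003 j [-0.19  0.01  1.67  0.    1.44 -1.76]
torque 0.453 rxF 0.637
time: 11.65
tool_pos: [0.608, -0.0403, 0.2216]
tool_rot: [-0.706, 0.708, 0.008, 0.007]
contact_force: [13.7, -0.7, 0.0]
gripper_width: 0.004
t 11.65 p [ 0.608  -0.0403  0.2216] z [-0.002  1.    -0.002] y [ 0.021 -0.002 -1.   ] F [13.74 -0.7   0.05] M [-0.226 -2.276 -0.126] g 0.004 j [-0.19  0.01  1.67  0.    1.44 -1.76]
torque 0.449 rxF 0.576
phi -2.66 r 0.046
[[-0.053, 0.054], [-0.023, 0.015], [-0.022, 0.015], [-0.022, 0.016], [-0.021, 0.017]] end phi -2.46
```

```bash
python3 -m jog '{"offset":[[0.14,-0.14,0],[0.1,-0.1,0],[0,0,0],[0,0,0],[0,0,0],[0,0,0],[0,0,0],[0,0,0],[0,0,0],[0,0,0],[0,0,0]],"angular":[[0,0,0],[0,0,-1],[0,0,-1],[0,0,-1],[0,0,-1],[0,0,-1],[0,0,-1],[0,0,-1],[0,0,-1],[0,0,0],[0,0,0]],"jaw":[0,0,0,0,0,0,0,0,0,0,0]}'; python3 -c "
from h import *
for i in range(3):
    tq(); im=manip.grab_frame('scene')
crop('scene','pics/s11.png',240,150,350,250,7,im)"
```

```text
time: 12.75
tool_pos: [0.6139, -0.0519, 0.2168]
tool_rot: [0.647, -0.646, 0.285, -0.287]
contact_force: [0.2, -0.2, 0.1]
gripper_width: -0.001
t 12.75 p [ 0.6139 -0.0519  0.2168] z [0.74  0.672 0.001] y [ 0.002 -0.001 -1.   ] F [ 0.23 -0.22  0.08] M [-0.038  0.068  0.006] g -0.001 j [-0.21  0.04  1.65 -0.    1.45 -0.94]
torque 0.022 rxF 0.015
t 12.8 p [ 0.6136 -0.0519  0.2163] z [0.74  0.672 0.001] y [ 0.002 -0.    -1.   ] F [-0.32 -0.75  0.03] M [ 0.037 -0.054  0.038] g -0.003 j [-0.21  0.04  1.65 -0.    1.45 -0.94]
torque 0.034 rxF -0.005
t 12.85 p [ 0.6133 -0.0518  0.216 ] z [0.741 0.672 0.001] y [ 0.001 -0.    -1.   ] F [-0.47 -0.24 -0.88] M [ 0.018 -0.027 -0.02 ] g -0.004 j [-0.21  0.04  1.65 -0.    1.45 -0.94]
torque -0.041 rxF -0.021
```

View pics/s11.png

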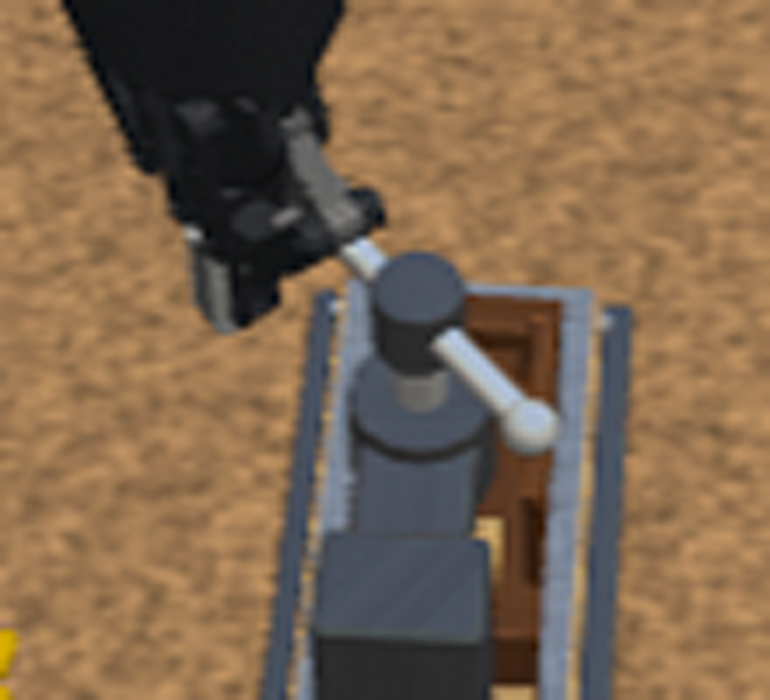

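```bash
python3 -c "
from h import *
P=atz('scene',240+530/7,150+425/7,.2375)[:2]-C-[-.002,.004];print(P,np.arctan2(*P)+np.pi)"
python3 -m jog '{"offset":[[-0.1,0.1,0],[-0.03,0.03,0],[-0.03,0.03,0]],"angular":[[0,0,0],[0,0,0],[0,0,0]],"jaw":[0,0,0]}'; python3 -c "
from h import *
tq()"; python3 -m jog '{"offset":[[-0.03,0.03,0]],"angular":[[0,0,0]],"jaw":[0]}';  python3 -c "
from h import *
tq()"; python3 -m jog '{"offset":[[-0.03,0.03,0]],"angular":[[0,0,0]],"jaw":[0]}';  python3 -c "
from h import *
tq()
go(.045,[.08]+[.03]*4)"
```

```text
[0.03827295 0.03433084] 3.981233807388266
time: 13.2
tool_pos: [0.6046, -0.0435, 0.215]
tool_rot: [-0.646, 0.646, -0.287, 0.287]
contact_force: [2.3, -3.1, 0.1]
gripper_width: -0.002
t 13.2 p [ 0.6046 -0.0435  0.215 ] z [ 0.741  0.671 -0.   ] y [ 0. -0. -1.] F [ 2.27 -3.11  0.11] M [-0.427 -0.438  0.024] g -0.002 j [-0.19  0.02  1.68 -0.    1.45 -0.93]
torque 0.201 rxF 0.177
time: 13.3
tool_pos: [0.6043, -0.0433, 0.2152]
tool_rot: [-0.646, 0.647, -0.285, 0.289]
contact_force: [7.6, -6.2, -3.9]
gripper_width: 0.001
t 13.3 p [ 0.6043 -0.0433  0.2152] z [0.742 0.671 0.001] y [ 0.004 -0.003 -1.   ] F [ 7.62 -6.19 -3.94] M [-0.933 -1.124 -0.026] g 0.001 j [-0.19  0.02  1.68 -0.    1.44 -0.93]
torque 0.462 rxF 0.488
time: 13.4
tool_pos: [0.6032, -0.0423, 0.2152]
tool_rot: [-0.646, 0.647, -0.285, 0.289]
contact_force: [8.0, -6.5, -3.9]
gripper_width: 0.001
t 13.4 p [ 0.6032 -0.0423  0.2152] z [0.742 0.671 0.001] y [ 0.005 -0.004 -1.   ] F [ 8.05 -6.5  -3.87] M [-0.99  -1.12   0.008] g 0.001 j [-0.19  0.01  1.68 -0.    1.44 -0.93]
torque 0.522 rxF 0.514
phi -2.595 r 0.0501
[[-0.007, 0.127], [-0.021, 0.016], [-0.022, 0.017], [-0.02, 0.018], [-0.02, 0.018]] end phi -2.395
```

```bash
for k in 1 2 3; do python3 -m jog '{"offset":[[-0.02,0.025,0]],"angular":[[0,0,0]],"jaw":[0]}' >/dev/null;  python3 -c "
from h import *
tq()"; done
```

```text
t 13.5 p [ 0.6021 -0.0413  0.2151] z [0.742 0.67  0.001] y [ 0.005 -0.004 -1.   ] F [ 6.53 -7.19 -4.53] M [-1.078 -1.045  0.009] g -0.003 j [-0.19  0.01  1.68 -0.    1.44 -0.92]
torque 0.476 rxF 0.468
t 13.6 p [ 0.6011 -0.0402  0.215 ] z [0.742 0.67  0.   ] y [ 0.004 -0.005 -1.   ] F [ 7.05 -7.04 -3.98] M [-1.129 -1.067  0.015] g 0.008 j [-0.19  0.01  1.69 -0.    1.44 -0.92]
torque 0.501 rxF 0.486
t 13.7 p [ 0.6    -0.0391  0.215 ] z [ 0.742  0.67  -0.   ] y [ 0.004 -0.005 -1.   ] F [ 6.43 -7.45 -3.67] M [-1.225 -1.001  0.056] g 0.001 j [-0.19  0.    1.69 -0.    1.44 -0.92]
torque 0.529 rxF 0.473
```

```bash
python3 -c "
from h import *
crop('scene','pics/s12.png',240,150,350,250,7);tq()"
```

```text
t 13.75 p [ 0.5999 -0.039   0.2149] z [ 0.742  0.67  -0.   ] y [ 0.004 -0.005 -1.   ] F [ 6.31 -7.55 -3.76] M [-1.153 -0.97  -0.017] g -0.003 j [-0.19  0.    1.69 -0.    1.44 -0.92]
torque 0.454 rxF 0.471
```

View pics/s12.png

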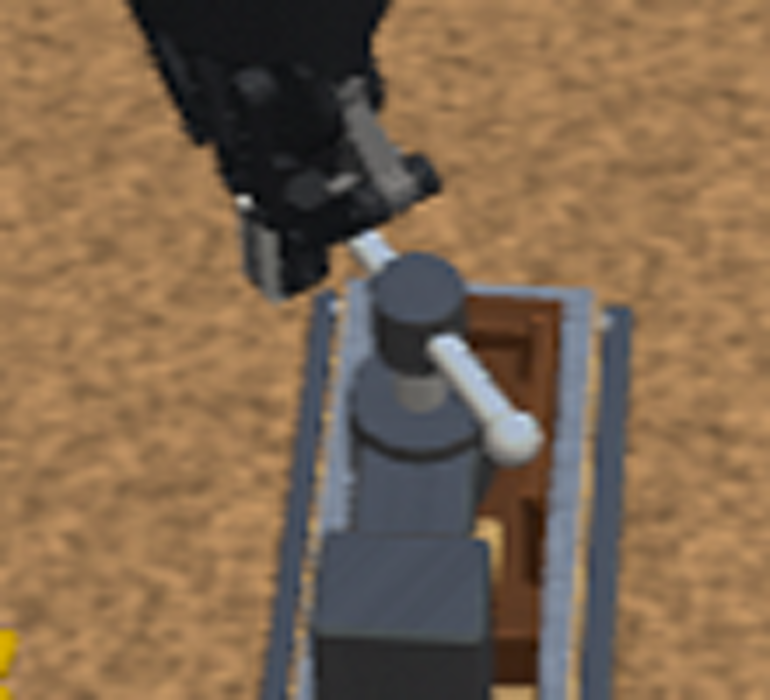

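```bash
for k in 1 2 3 4 5; do python3 -m jog '{"offset":[[-0.02,0.025,0],[-0.02,0.025,0]],"angular":[[0,0,0],[0,0,0]],"jaw":[0,0]}' >/dev/null;  python3 -c "
from h import *
tq()" | cut -c1-200; done
```

```text
t 13.95 p [ 0.5979 -0.0368  0.2148] z [ 0.742  0.67  -0.001] y [ 0.004 -0.005 -1.   ] F [ 5.72 -8.39 -5.05] M [-1.285 -1.012  0.023] g 0.001 j [-0.18 -0.    1.69 -0.    1.44 -0.92]
torque 0.5 rxF 0.477
t 14.15 p [ 0.5959 -0.0343  0.2147] z [ 0.742  0.67  -0.001] y [ 0.004 -0.005 -1.   ] F [ 5.6  -8.96 -5.76] M [-1.234 -1.016  0.009] g 0.002 j [-0.18 -0.01  1.7  -0.    1.44 -0.91]
torque 0.503 rxF 0.494
t 14.35 p [ 0.5941 -0.0318  0.2145] z [ 0.742  0.67  -0.   ] y [ 0.004 -0.005 -1.   ] F [ 7.78 -7.5  -5.69] M [-1.162 -1.23  -0.016] g 0.001 j [-0.18 -0.01  1.7  -0.    1.44 -0.91]
torque 0.499 rxF 0.516
t 14.55 p [ 0.5924 -0.0292  0.2144] z [0.742 0.67  0.001] y [ 0.005 -0.005 -1.   ] F [10.08 -7.69 -5.85] M [-1.164 -1.446  0.004] g 0.001 j [-0.17 -0.02  1.71 -0.    1.44 -0.91]
torque 0.586 rxF 0.583
t 14.75 p [ 0.5909 -0.0266  0.2144] z [0.742 0.67  0.002] y [ 0.007 -0.005 -1.   ] F [11.79 -7.95 -7.01] M [-1.189 -1.747 -0.079] g 0.002 j [-0.17 -0.02  1.71 -0.    1.44 -0.9 ]
torque 0.546 rxF 0.625
```

```bash
python3 -c "
from h import *
im=manip.grab_frame('scene');crop('scene','pics/s13.png',240,150,350,250,7,im);tq()
for i in range(2): manip.grab_frame('scene');tq()"
```

```text
t 14.8 p [ 0.5909 -0.0265  0.2145] z [0.742 0.67  0.002] y [ 0.007 -0.005 -1.   ] F [10.87 -6.82 -7.06] M [-1.139 -1.693 -0.078] g -0.0 j [-0.17 -0.02  1.71 -0.    1.44 -0.9 ]
torque 0.477 rxF 0.556
t 14.85 p [ 0.5909 -0.0265  0.2146] z [0.742 0.67  0.002] y [ 0.006 -0.005 -1.   ] F [10.7  -7.47 -6.85] M [-1.145 -1.6   -0.065] g 0.002 j [-0.17 -0.02  1.71 -0.    1.44 -0.9 ]
torque 0.511 rxF 0.577
t 14.9 p [ 0.5908 -0.0266  0.2145] z [0.742 0.67  0.002] y [ 0.006 -0.005 -1.   ] F [10.24 -6.37 -6.88] M [-1.132 -1.679 -0.043] g 0.001 j [-0.17 -0.02  1.71 -0.    1.44 -0.9 ]
torque 0.479 rxF 0.522
```

View pics/s13.png

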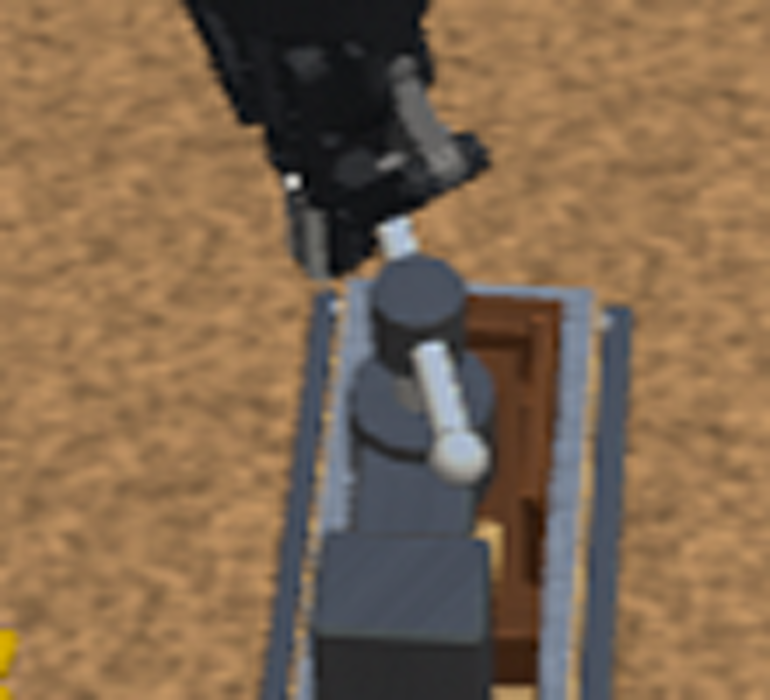

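```bash
python3 -c "
from h import *
for u,v in [(511,437),(460,453)]:
    P=atz('scene',240+u/7,150+v/7,.236)[:2]-C-[-.002,.004];print(P,np.arctan2(*P)+np.pi)"
```

```text
[0.04169364 0.02930035] 4.099817471215258
[0.04826795 0.01566303] 4.398607865231334
```

```bash
python3 -m jog '{"offset":[[0.08,-0.15,0],[0.1,-0.2,0],[0.05,-0.3,0],[0,-0.2,0.5],[0,-0.2,0.8],[-0.3,-0.3,0.8],[-0.8,-0.3,0],[-0.8,-0.3,0],[-0.8,-0.3,0],[0,0,0],[0,0,0]],"angular":[[0,0,0],[0,0,0],[0,0,0],[0,0,0],[0,0,0],[0,0,0],[0,0,0],[0,0,0],[0,0,0],[0,0,0],[0,0,0]],"jaw":[0,0,0,0,0,0,0,0,0,0,0]}'; python3 -c "
from h import *
st()
crop('top','pics/t9.png',300,120,390,285,3.6)
crop('scene','pics/s14.png',210,150,410,300,4)"
```

```text
time: 16.0
tool_pos: [0.4648, -0.1378, 0.3206]
tool_rot: [0.646, -0.646, 0.287, -0.288]
contact_force: [0.3, -0.3, 0.2]
gripper_width: -0.002
t 16.0 p [ 0.4648 -0.1378  0.3206] z [0.743 0.67  0.001] y [ 0.001 -0.    -1.   ] F [ 0.29 -0.29  0.19] M [-0.004 -0.014 -0.017] g -0.002 j [-0.44 -0.33  1.81  0.    1.66 -1.18]
```

View pics/t9.png

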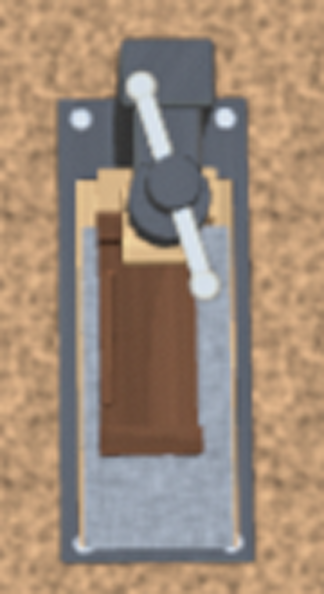

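View pics/s14.png

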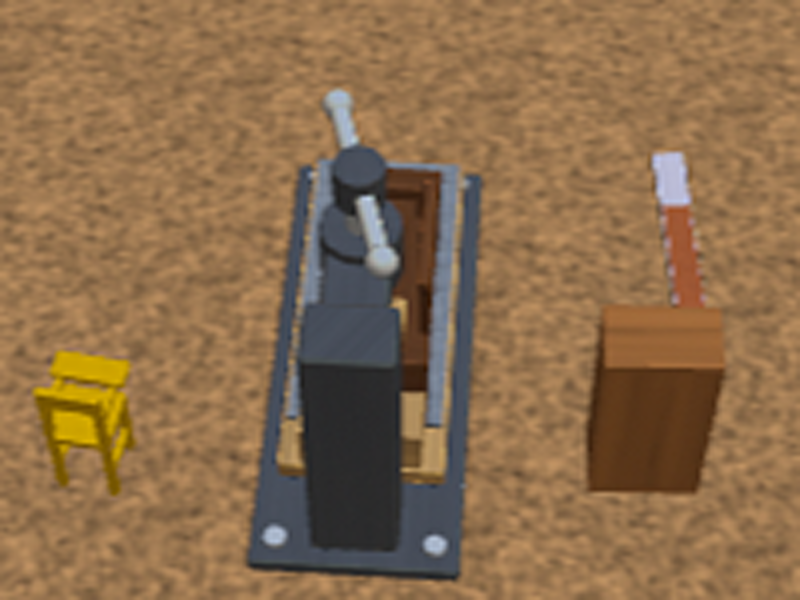

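```bash
python3 -c "
from h import *
g=lambda u,v:(300+u/3.6,120+v/3.6)
for p in [(100,455),(203,453),(98,213)]: print(atz('top',*g(*p),.09).round(4))
print(manip.job_done())"
```

```text
[0.4975 0.0351 0.09  ]
[ 0.4986 -0.0236  0.09  ]
[0.6368 0.036  0.09  ]
the job is handed in; nothing more can be done
None
```

The settee is against the end stop, the clamp is nipped up, and the job was handed in at about 16 s of the 67 s allowed. The hand-in reports no verdict, so whether it passed is not confirmed.

**Settee:** I pushed it home with two fingers on the legs. The near end started to ride up, so I backed off and pushed again lower down. It stopped hard, with the push reaching about 22 N and no further movement. In the last top view:
- Its near end is at x ≈ 0.498 m, against an expected 0.4996 m for home. That is about 1.5 mm short, within what the cameras can resolve.
- It is about 6 mm off the middle, with a limit of 14 mm, and looks square.

**Clamp:** I pushed the T-bar clockwise from about 0.14 to about 4.4 rad. The pad seems to have met the rail near 3.0 rad, judged from the torque rise rather than seen.
- **Torque while turning:** the last two readings were 0.59 and 0.55 N m, and the trend over the last stretch gives about 0.54. The aim was 0.55, and snug is 0.46 to 0.66.
- **Torque at rest:** it rose from about 0.28 to 0.49 N m, which matches the expected increase for a snug clamp.

**What disagreed:**
- Single torque readings scattered by about ±0.03 N m.
- One stretch near 3.95 rad read flat, at about 0.44. I turned the tool to sit flat against the bar and the rise then continued.
- I could not see the pad touching the rail in the pictures.

**At hand-in:** the robot was clear of everything, with about zero force on the tool. The highchair, cabinet and sanding stick look unmoved in the last scene picture.

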